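# Index a saw blade to its check mark and zero the gauge

### The job

Push the black-knobbed lever of the indexing fixture round its arc until the ring's red pointer points at the middle of the yellow index button on the scale. Then, with the pointer there, press the green button of the grey read-out box all the way down to zero the gauge, and let go. Push gently with the fingers and never grip the lever; keep off the saw blade and leave everything else on the table where it is.

Things in the scene. Friction and masses are not known exactly. Their poses are not given: they have to be found in the camera images.
- fixture: round indexing fixture fixed to the table: steel base disc 280 mm across with its scale plate's top at 20 mm; origin at the centre of its underside, which is on the ring's vertical axis of rotation. Its +x points away from the lever towards the middle of the scale. A blue gauge bracket rises to 133 mm (the dial to about 130 mm) on its +y side, from (61, 131) mm inwards to over the blade at (25, 54) mm in this frame
- ring (a joint): turning of the ring, which carries the saw blade, pointer and lever together; rad, grows anticlockwise seen from above, 0 when the pointer is along the fixture's +x, stops at -0.9 and 0.9. No spring: it stays where it is left; dry friction, about 2 to 3 N at the lever's knob to move it
- pointer_tip (a point): tip of the red pointer on the ring, 115 mm from the ring's axis and 35 mm above the table; axes turn with the ring: +x points radially outward (the direction the pointer points), +z up. The lever is diametrically opposite it
- lever_knob (a point): top centre of the lever's knob: a black upright post 22 mm in diameter, from 33 to 90 mm above the table, centred 155 mm from the ring's axis on the robot's side. A flat steel arm 16 mm wide joins it to the ring 33 to 41 mm above the table; beside the post there is free space down to the base disc at 20 mm. Axes turn with the ring: +x points to the ring's axis
- blade_center (a point): circular saw blade, 180 mm over its teeth, lying level on the ring at 33 to 36 mm above the table, a clamp nut in its middle up to 62 mm; not to be touched. This point is at its centre, on the ring's axis at the blade's top face
- yellow_mark: yellow round index button fixed on the scale, 14 mm across, standing 10 mm above the scale plate; origin at the centre of its underside, 20 mm above the table; about 128 mm from the ring's axis. It is the one to set the pointer to
- blue_mark: blue round index button fixed on the scale, 14 mm across, standing 10 mm above the scale plate; origin at the centre of its underside, 20 mm above the table
- white_mark: white round index button fixed on the scale, 14 mm across, standing 10 mm above the scale plate; origin at the centre of its underside, 20 mm above the table
- green_mark: green round index button fixed on the scale, 14 mm across, standing 10 mm above the scale plate; origin at the centre of its underside, 20 mm above the table
- readout: grey read-out box fixed to the table, 100 x 85 x 45 mm high, with a dark display on its far half; origin at the centre of its underside
- zero_button_top (a point): top centre of the green push button (28 mm across) on the read-out box's top, on the half nearer the robot; z up
- zero_button (a joint): travel of the green button, m: 0 released, 0.006 fully down; spring, about 5 N to press it fully; it comes back when released
- hammer: hand hammer lying on the table, 260 mm long; origin at the middle of its length, underside
- washer_a: steel washer 48 mm across, 6 mm thick, lying flat; origin under its centre
- washer_b: dark steel washer 40 mm across, 5 mm thick, lying flat; origin under its centre
- cup: white cup, 72 mm across, 80 mm high; origin under its centre
- hub: dark steel flange 96 mm across, 55 mm high; origin under its centre
- wrench: wrench lying on the table, 170 mm long; origin at the middle of its length, underside
- oil: red can 56 mm across, 140 mm high; origin under its centre
There are look-alikes about, which are no part of the job. What is shaped like the readout but purple is not meant.

How it is judged:
On the way, in this order (a step that is already met when the one before it is completed fails the run):
1. the red pointer stands still, pointing at the middle of the yellow button (y of yellow_mark in the frame of pointer_tip between -0.005 and 0.005 m and x of yellow_mark in the frame of pointer_tip above 0 m and velocity of joint ring between -0.03 and 0.03 rad/s), for 0.3 s.
2. the green button is pressed down with the pointer at the yellow button (y of yellow_mark in the frame of pointer_tip between -0.005 and 0.005 m and x of yellow_mark in the frame of pointer_tip above 0 m and value of joint zero_button above 0.0045 m), for 0.05 s.
At the end, for the whole second after the job is handed in: The ring is at rest with the pointer's line passing within 5 mm of the centre of the yellow button, and the green button, pressed at least 4.5 mm after that, is released again (all of step 1 and value of joint zero_button below 0.0015 m); the robot touches nothing.
It fails at once if the green button is pressed while the pointer is not at the yellow button (value of joint zero_button above 0.003 m and not (y of yellow_mark in the frame of pointer_tip between -0.005 and 0.005 m and x of yellow_mark in the frame of pointer_tip above 0 m)).
It fails at once if the lever is gripped or pushed with more than 30 N (contact force between the fingers and ring_c7 above 30 N or contact force between the fingers and ring_c6 above 30 N).
It fails at once if the robot touches the saw blade (contact force between any of the fingers, the arm and ring_c5 above 1 N).
It fails at once if something else on the table is moved more than 15 mm or lifted (distance of any of hammer, washer_a, washer_b, cup, hub, wrench, oil from where it was at the start of the episode above 0.015 m).
It also fails if it takes over 58 s, if anything falls off the work surface, if the arm or the gripper's body presses on something with over 40 N, if the wrist force passes 120 N, or if a joint passes its speed limit or range.

### The arm

A 6-joint arm with a two-finger parallel gripper is mounted at the origin on the work surface. World frame = base frame: x ahead of the robot, y to its left, z up, the work surface at z = 0. Lengths are in m, angles in rad, forces in N, time in s.
With the tool pointing down it reaches from about 0.35 to 0.775 m from the base axis. Payload 7.3 kg.
Tool frame: the origin (TCP) lies at the very end of the fingers, on their centre line; the grasp point (between the pads) lies 19 mm behind it; x points along the fingers, y is the direction in which the jaws open and shut, and the axes are right-handed (so a half turn about x gives the same grasp; the last joint's range is limited). The gripper opens to 92 mm and grips with 3 to 60 N. Pads are 19 mm wide; open, the fingers measure 130 mm over their backs; the gripper's body (75 mm by 190 mm) begins 47 mm behind the grasp point.
Start: joints at [1.085, 0.342, 1.524, -0, 1.275, -0.146], TCP at [0.175, 0.495, 0.227] pointing down, gripper open.
Joint ranges: [-2.53, 2.53], [-0.77, 2.02], [0.04, 2.7], [-1, 4.14], [0.28, 2.66], [-3.11, 3.11]. Speed limits (rad/s): [2.57, 2.57, 3.14, 3.14, 3.14, 3.14].

### API

Orientations are given as [roll, pitch, yaw] about the fixed x, y, z axes, in that order (R = Rz(yaw) Ry(pitch) Rx(roll)).
In Python, from cell import observe, vision, job gives the robot as it stands.
- The arm moves only by the tool send_rows, never from a script. Its argument "motion" is a list of rows, each an object with "hand": the opening, from -1 (shut) to 1 (fully open), so that 0 is half open; "slide": the shift along the tool's x, y, z in mm, a list of three; "spin": the turn about the tool's x in rad. In form: [{"hand": hand, "slide": [tx, ty, tz], "spin": spin}, ...]. A call has 1 to 8 rows; each row shifts and turns the pose as measured when the row begins, along the tool's axes as they then stand; what a row does not reach is not made up. A row lasts 1/10 s, in which the tool goes at most 50 mm and 8.59 degrees, less where a joint would pass 70% of its speed; a pose out of reach is approached as far as the arm can. A call with a gripper value outside its range is refused whole. The fingers move at their own pace and stop on an object; "grip_force" is the grip in N (left out, the last holds). Time passes only in rows, so rows that do not move let the fingers close. It gives the time, the measured TCP pose, the force and the opening at its end, in the units of the state.
- observe(): the state, without advancing time (a new reading comes with each control period).
- vision.read_camera(name): name is "side" or "top" or "wrist"; returns a dict with "pixels" (480x640x3 uint8, blue, green, red), "range_z" (480x640 float32, m along the optical axis (not along the pixel's ray), 0 where there is no reading), "fx", "fy", "cx", "cy" (pixels), "world_from_camera" (4x4, takes a point from camera to world coordinates); the wrist camera has in their place "T_tool_cam" (4x4, takes a point from camera to tool coordinates, whose origin is the TCP and whose axes are the tool frame's). Camera axes: x right, y down, z forward; pixel columns grow to the right and rows downward; lengths in m; the calibration is good to about 2 mm. The wrist camera is an equidistant fisheye: a pixel r from the principal point sees the ray r / f radians off the axis. A picture is of the moment at which its call begins: read the wrist's pose just before it.
- job.hand_in(): hands the job in, once; it reports no verdict.
Trained networks look in a picture, given as the dict that the camera call returned (one of the last four; its "shot" number tells which), for a name from the list of things; names that differ only in an ending like _2 or _b are one class to them, and where a whole thing is asked for, a point or a joint stands for the part that bears it (a point fixed in the world has none). Each returns a list of dicts, best first, with "conf" (0 to 1); they miss things now and then, are a little off and sometimes report something else, mostly with a low value. They report only what shows in the picture. A call takes as long as a camera call. They do not tell look-alikes from the thing itself.
- vision.search_frame(picture, thing): "uv" ([column, row] in pixels, amid what is visible of it).
- vision.cut_out(picture, thing): "mask" (480x640 bool, what is visible of it) and "uv" ([column, row] in pixels, amid what is visible of it).
The state is a dict: "time": time; "qpos": joint angles; "qvel": joint speeds; "joint_efforts": joint torques, N m; "tool_pos": TCP position; "tool_rot": TCP orientation; "contact_force": force on the tool from outside, world axes, zero at the start; "torque": the same for the moment, N m; "opening": finger opening in m.
Only numpy, scipy, OpenCV 4.12 (cv2) and the standard library are available. Lean on these libraries where they do the work, as an engineer would, in place of code of your own. Each camera call takes 0.05 s, during which the arm holds its last target.

## Working session

There is one attempt and no reset: what is moved stays moved. The work goes in short steps, Python scripts to look and compute and a tool call to move; the robot and the scene stay as the last step left them, time stands still between calls to the robot, and variables do not carry over. Pictures are saved under pics/ and viewed, and the job is handed in when it is done.

Besides the shell and the picture viewer there is one more tool, called in YAML: its name, and indented under it one key for each argument. send_rows: Moves the arm, as the interface text tells. Its arguments: {"type":"object","properties":{"motion":{"type":"array","items":{"type":"object","properties":{"hand":{"type":"number"},"slide":{"type":"array","items":{"type":"number"}},"spin":{"type":"number"}}}},"grip_force":{"type":"number"}},"required":["motion"]}

```bash
mkdir -p pics; ls; python3 - <<'E'
from cell import observe, vision, job
import cv2, pickle
s=observe(); print(s)
for n in ("top","side"):
    p=vision.read_camera(n); cv2.imwrite(f"pics/{n}0.png",p["pixels"]); pickle.dump(p,open(f"{n}0.pkl","wb"))
    print(n,p["fx"],p["fy"],p["cx"],p["cy"],p["world_from_camera"])
E
```

```text
pics
{'time': 0.0, 'qpos': array([ 1.08496707e+00,  3.42709751e-01,  1.52500728e+00,  3.91168187e-05,
        1.27538914e+00, -1.45971364e-01]), 'qvel': array([-0.00083666, -0.00105027,  0.00072095,  0.00060739,  0.00135013,
       -0.00026191]), 'joint_efforts': array([ 5.08998983e-04, -4.31231582e+01, -2.44217920e+01,  7.17360084e-02,
        5.59050974e-02, -1.51957056e-04]), 'tool_pos': array([0.17477589, 0.4946315 , 0.22605509]), 'tool_rot': array([-1.74147666,  1.56928234, -2.08134597]), 'contact_force': array([ 0.18385388, -0.38891837, -0.9683965 ]), 'torque': array([ 0.00788656, -0.00581393,  0.01786048]), 'opening': 0.09176700307847684}
top 563.914759416096 563.914759416096 325.6540770745562 242.21728094280095 [[ 0.02035666 -0.99831401  0.05435759  0.42102554]
 [-0.99971379 -0.02100838 -0.01144503 -0.03326802]
 [ 0.0125677  -0.05410905 -0.99845594  1.74123681]
 [ 0.          0.          0.          1.        ]]
side 505.7816383446975 505.7816383446975 313.29581659873134 231.9891456070872 [[ 0.96412978 -0.20093805  0.17342914  0.32496526]
 [-0.26487987 -0.6862596   0.67741155 -0.84272263]
 [-0.01710035 -0.69905054 -0.71486777  0.90744677]
 [ 0.          0.          0.          1.        ]]
```

View pics/top0.png

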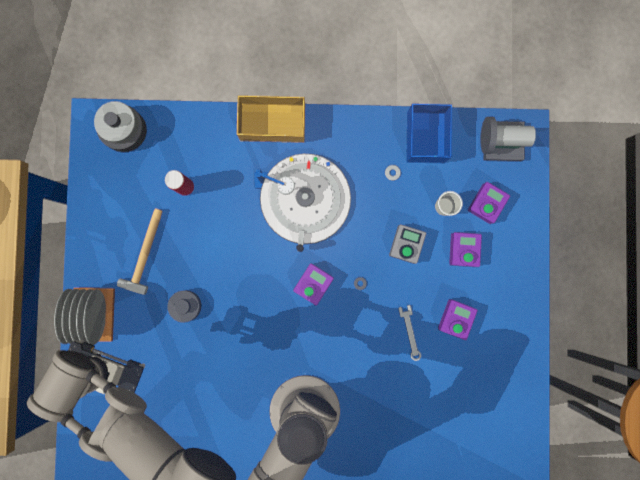

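View pics/side0.png

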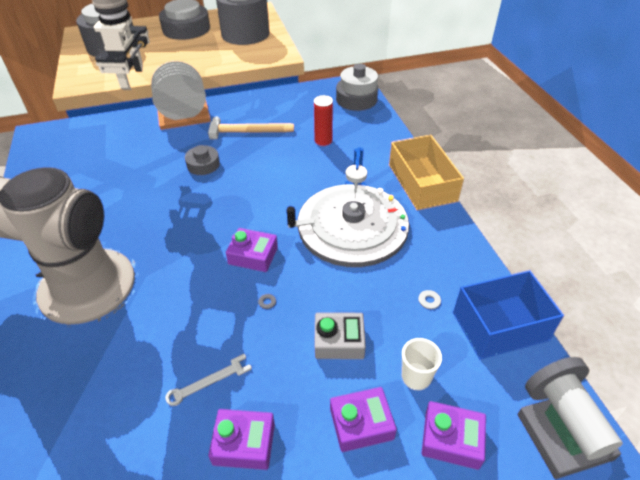

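```bash
cat > h.py <<'E'
import numpy as np, pickle, cv2
def proj(p,P):
    T=np.linalg.inv(p["world_from_camera"]); c=T[:3,:3]@np.asarray(P)+T[:3,3]
    return np.array([p["fx"]*c[0]/c[2]+p["cx"],p["fy"]*c[1]/c[2]+p["cy"]])
def atz(p,uv,z):
    T=p["world_from_camera"]; d=T[:3,:3]@np.array([(uv[0]-p["cx"])/p["fx"],(uv[1]-p["cy"])/p["fy"],1])
    o=T[:3,3]; return o+d*(z-o[2])/d[2]
def col(p,lo,hi,box):
    hsv=cv2.cvtColor(p["pixels"],cv2.COLOR_BGR2HSV); m=cv2.inRange(hsv,lo,hi)
    x0,y0,x1,y1=box; k=np.zeros_like(m); k[y0:y1,x0:x1]=m[y0:y1,x0:x1]; return k
E
python3 - <<'E'
from h import *
t=pickle.load(open("top0.pkl","rb")); s=pickle.load(open("side0.pkl","rb"))
a=cv2.resize(t["pixels"][145:260,250:360],None,fx=5,fy=5,interpolation=cv2.INTER_CUBIC); cv2.imwrite("pics/t1.png",a)
a=cv2.resize(s["pixels"][140:270,280:420],None,fx=5,fy=4.6,interpolation=cv2.INTER_CUBIC); cv2.imwrite("pics/s1.png",a)
E
```

```text
(no output)
```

View pics/t1.png

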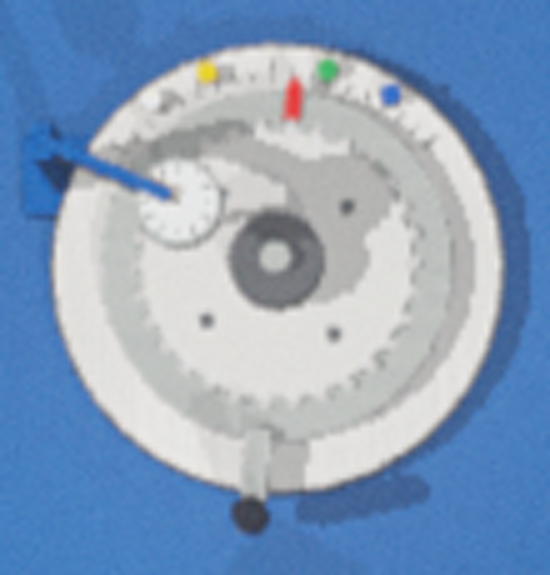

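View pics/s1.png

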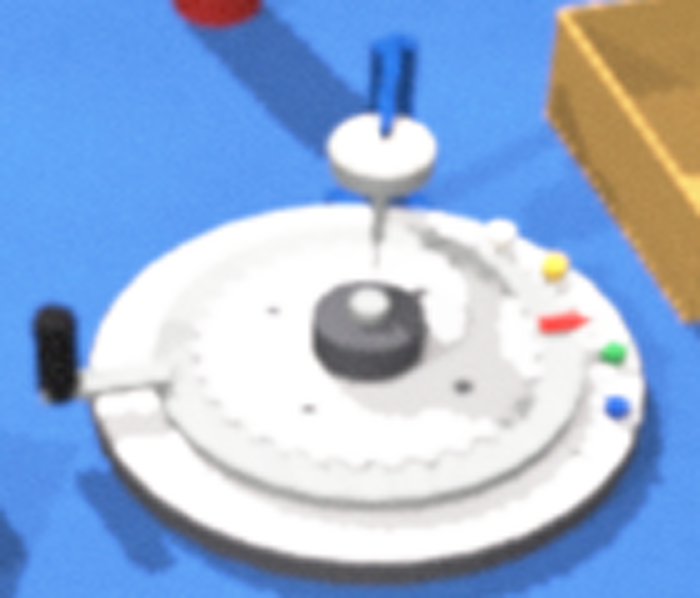

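```bash
cat > meas.py <<'E'
from h import *
def cen(k):
    n,l,st,c=cv2.connectedComponentsWithStats(k); i=1+np.argmax(st[1:,4]); return c[i],st[i,4]
def run(t,verbose=True):
    out={}
    hsv=cv2.cvtColor(t["pixels"],cv2.COLOR_BGR2HSV)
    # white plate: non-blue
    m=cv2.inRange(hsv,(0,0,60),(180,70,255)); k=np.zeros_like(m); k[145:250,255:356]=m[145:250,255:356]
    cs,_=cv2.findContours(k,cv2.RETR_EXTERNAL,cv2.CHAIN_APPROX_NONE); c=max(cs,key=cv2.contourArea)[:,0].astype(float)
    W=np.array([atz(t,u+0.0,0.02)[:2] for u in c])
    # robust circle fit
    sel=np.ones(len(W),bool)
    for _ in range(8):
        A=np.c_[2*W[sel],np.ones(sel.sum())]; s=np.linalg.lstsq(A,(W[sel]**2).sum(1),rcond=None)[0]
        r=np.sqrt(s[2]+s[0]**2+s[1]**2); d=np.abs(np.hypot(*(W-s[:2]).T)-r); sel=d<max(0.002,np.median(d)*1.5)
    out["center"]=s[:2]; out["r"]=r
    for n,lo,hi,z in (("yellow",(20,120,120),(35,255,255),.03),("green",(45,120,60),(85,255,255),.03),("blue",(112,170,60),(128,255,255),.03)):
        u,a=cen(col(t,lo,hi,(270,145,345,175))); out[n]=(u,a,atz(t,u,z)[:2])
    kr=col(t,(0,120,90),(8,255,255),(270,145,345,180))|col(t,(172,120,90),(180,255,255),(270,145,345,180))
    u,a=cen(kr); out["red"]=(u,a,atz(t,u,.035)[:2])
    u,a=cen(col(t,(0,0,0),(180,255,60),(275,232,335,262))); out["knob"]=(u,a,atz(t,u,.09)[:2])
    C=out["center"]
    for n in ("yellow","green","blue","red","knob"):
        v=out[n][2]-C; 
        if verbose: print(n,out[n][0].round(2),out[n][1],out[n][2].round(4),"r",np.hypot(*v).round(4),"ang",np.arctan2(v[1],v[0]).round(4))
    if verbose: print("C",C.round(4),r)
    return out
if __name__=="__main__":
    import sys
    run(pickle.load(open(sys.argv[1],"rb")))
E
python3 meas.py top0.pkl
python3 - <<'E'
from h import *
from meas import cen
t=pickle.load(open("top0.pkl","rb"))
u,a=cen(col(t,(50,120,60),(80,255,255),(395,238,420,262))); print("btn",u,a,atz(t,u,.05))
m=col(t,(0,0,90),(180,45,220),(385,220,430,268)); print(cv2.minAreaRect(cv2.findNonZero(m)))
# depth on button, grey box
r=t["range_z"]; print(r[245:260,400:412].round(3).min(), r[230,398])
s=pickle.load(open("side0.pkl","rb"))
u,a=cen(col(s,(50,120,60),(80,255,255),(315,310,345,340))); print("side btn",u,a,atz(s,u,.05))
u,a=cen(col(s,(20,120,120),(35,255,255),(380,185,400,205))); print("side yel",u,a,atz(s,u,.027))
E
```

```text
btn [406.67088608 251.16455696] 79 [ 0.49128981 -0.29675236  0.05      ]
((407.3865051269531, 243.61891174316406), (28.452808380126953, 32.7170524597168), 17.10272979736328)
1.668 1.7095108
side btn [326.85    324.59375] 160 [ 0.49016382 -0.28893206  0.05      ]
side yel [390.18181818 198.18181818] 11 [0.76263013 0.05383731 0.027     ]Traceback (most recent call last):
  File "meas.py", line 30, in <module>
    run(pickle.load(open(sys.argv[1],"rb")))
    ~~~^^^^^^^^^^^^^^^^^^^^^^^^^^^^^^^^^^^^^
  File "meas.py", line 18, in run
    u,a=cen(col(t,lo,hi,(270,145,345,175))); out[n]=(u,a,atz(t,u,z)[:2])
        ~~~^^^^^^^^^^^^^^^^^^^^^^^^^^^^^^^^
  File "meas.py", line 3, in cen
    n,l,st,c=cv2.connectedComponentsWithStats(k); i=1+np.argmax(st[1:,4]); return c[i],st[i,4]
                                                      ~~~~~~~~~^^^^^^^^^^
    return _wrapfunc(a, 'argmax', axis=axis, out=out, **kwds)
    return bound(*args, **kwds)
ValueError: attempt to get argmax of an empty sequence
```

```bash
sed -i 's/,("blue",(112,170,60),(128,255,255),.03))/)/; s/("yellow","green","blue","red","knob")/("yellow","green","red","knob")/' meas.py
python3 meas.py top0.pkl
python3 - <<'E'
from h import *
from meas import cen
t=pickle.load(open("top0.pkl","rb"));s=pickle.load(open("side0.pkl","rb"))
def tri(a,b):
    o=[];d=[]
    A=np.zeros((3,3));y=np.zeros(3)
    for p,u in((t,a),(s,b)):
        T=p["world_from_camera"];q=T[:3,:3]@np.array([(u[0]-p["cx"])/p["fx"],(u[1]-p["cy"])/p["fy"],1]);q/=np.linalg.norm(q)
        M=np.eye(3)-np.outer(q,q);A+=M;y+=M@T[:3,3];o.append(T[:3,3]);d.append(q)
    X=np.linalg.solve(A,y); return X,[proj(p,X)-u for p,u in((t,a),(s,b))]
ua,_=cen(col(t,(50,120,60),(80,255,255),(395,238,420,262)));ub,_=cen(col(s,(50,120,60),(80,255,255),(315,310,345,340)))
print("btn",tri(ua,ub))
ua,_=cen(col(t,(20,120,120),(35,255,255),(270,145,345,175)));ub,_=cen(col(s,(20,120,120),(35,255,255),(380,185,400,205)))
print("yel",tri(ua,ub))
ks=col(s,(0,0,0),(180,255,60),(280,200,300,235)); print(cv2.boundingRect(ks),cen(ks))
ys,xs=np.nonzero(ks); tops=np.array([xs[ys<ys.min()+5].mean(),ys.min()+2.]);
kt,_=cen(col(t,(0,0,0),(180,255,60),(275,232,335,262)));print("knob",tri(kt,tops),atz(s,tops,.09))
from cell import vision
E
```

```text
btn (array([ 0.48965359, -0.29506634,  0.05922178]), [array([-0.08848172,  0.41700121]), array([ 0.63636362, -0.07553427])])
yel (array([0.76712269, 0.05931132, 0.02144323]), [array([-0.16497982,  0.52557331]), array([ 0.64719828, -0.08016887])])
(288, 208, 7, 19) (array([290.88679245, 216.87735849]), np.int32(106))Traceback (most recent call last):
  File "meas.py", line 30, in <module>
    run(pickle.load(open(sys.argv[1],"rb")))
    ~~~^^^^^^^^^^^^^^^^^^^^^^^^^^^^^^^^^^^^^
  File "meas.py", line 21, in run
    u,a=cen(col(t,(0,0,0),(180,255,60),(275,232,335,262))); out["knob"]=(u,a,atz(t,u,.09)[:2])
        ~~~^^^^^^^^^^^^^^^^^^^^^^^^^^^^^^^^^^^^^^^^^^^^^^^
  File "meas.py", line 3, in cen
    n,l,st,c=cv2.connectedComponentsWithStats(k); i=1+np.argmax(st[1:,4]); return c[i],st[i,4]
                                                      ~~~~~~~~~^^^^^^^^^^
    return _wrapfunc(a, 'argmax', axis=axis, out=out, **kwds)
    return bound(*args, **kwds)
ValueError: attempt to get argmax of an empty sequence
Traceback (most recent call last):
  File "meas.py", line 3, in cen
    n,l,st,c=cv2.connectedComponentsWithStats(k); i=1+np.argmax(st[1:,4]); return c[i],st[i,4]
                                                      ~~~~~~~~~^^^^^^^^^^
ValueError: attempt to get argmax of an empty sequence
```

```bash
sed -i 's/(180,255,60),(275,232,335,262)/(180,140,95),(275,232,335,262)/' meas.py
python3 meas.py top0.pkl; python3 - <<'E'
from h import *
t=pickle.load(open("top0.pkl","rb"))
print(cv2.cvtColor(t["pixels"],cv2.COLOR_BGR2HSV)[244:253,296:306].reshape(-1,30))
E
```

```text
yellow [291. 159.] 9 [0.767  0.0584] r 0.1266 ang 0.3687
green [315.  158.5] 8 [ 0.7703 -0.015 ] r 0.1245 ang -0.2252
red [308.17 164.33] 18 [0.7508 0.0054] r 0.1021 ang -0.0723
knob [299.63 247.37] 30 [0.4942 0.0237] r 0.1551 ang 3.0709
C [0.6489 0.0128] 0.1380259287411869
[[107 154 185 107 146 173 112  47 137 111  15 119 105   9 108  75   7 140
   70   5 170 110  68 154 108 131 154 108 130 157]
 [107 143 162 110 121 120 120  39  92 112  36  79 113  43  77 105  31  82
  114  32 113 109 129 166 107 151 186 107 154 190]
 [110 122 134 111  61  84 117  32  79 112  47  81 105  48  75 115  37  75
  113  72  92 109 147 168 107 150 189 107 152 191]
 [109 114 127 118  46  83 120  25  82 118  44  81 114  44  82 117  32  79
  118  51  80 108 130 120 108 149 174 107 151 188]
 [109 126 134 113  64  88 125  35  80 109  47  76 109  44  82 112  47  82
  117  37  75 110 106  99 107 150 172 107 149 182]
 [107 145 165 110  98 107 114  50  81 116  45  79 120  34  76 120  42  79
  112  53  72 110 124 119 107 150 172 107 154 177]
 [106 152 186 109 111 142 116  73  98 111  45  79 115  57  80 117  60  77
  109  90  96 108 148 152 107 147 179 107 153 177]
 [106 152 190 108 122 175 108 121 150 110 114 123 110 122 109 111 122 113
  108 133 138 107 150 177 106 154 181 107 149 182]
 [107 154 189 106 148 191 106 154 190 106 156 176 108 150 168 107 145 163
  106 157 177 107 152 181 107 151 181 106 160 179]]
```

```bash
cat >> h.py <<'E'
from scipy.spatial.transform import Rotation as Ro
def R(s): return Ro.from_euler("xyz",s["tool_rot"]).as_matrix()
def to(s,P,ang=None):
    """tool-frame total shift (mm) for world target P, spin to have tool y at world azimuth ang (mod pi)"""
    M=R(s); d=M.T@(np.asarray(P)-s["tool_pos"])*1000
    az=np.arctan2(M[1,1],M[0,1]); sp=0
    if ang is not None:
        e=(ang-az+np.pi/2)%np.pi-np.pi/2; sp=-e   # tool x down: +spin = clockwise from above
    print("pos",s["tool_pos"].round(4),"yaz",az.round(3),"q6",s["qpos"][5].round(3),"xdir",M[:,0].round(3),"t",round(s["time"],2))
    print("slide total mm",d.round(1),"spin",round(sp,3)); return d,sp
E
python3 - <<'E'
from h import *; from cell import observe
s=observe(); print(R(s).round(3)); to(s,[0.494,0.024,0.21],1.5+0)
E
```

```text
[[-0.001  0.333  0.943]
 [-0.001  0.943 -0.333]
 [-1.    -0.001 -0.   ]]
pos [0.1748 0.4947 0.2261] yaz 1.231 q6 -0.146 xdir [-0.001 -0.001 -1.   ] t 0.1
slide total mm [  16.5 -337.4  457.8] spin -0.269
```

send_rows:
  motion:
    - {"hand": 0,"slide": [1,-28,38],"spin": 0}
    - {"hand": 0,"slide": [1,-28,38],"spin": 0}
    - {"hand": 0,"slide": [1,-28,38],"spin": 0}
    - {"hand": 0,"slide": [1,-28,38],"spin": 0}
    - {"hand": 0,"slide": [1,-28,38],"spin": 0}
    - {"hand": 0,"slide": [1,-28,38],"spin": 0}
    - {"hand": 0,"slide": [1,-28,38],"spin": 0}
    - {"hand": 0,"slide": [1,-28,38],"spin": 0}

```text
time: 0.9
tool_pos: [0.3903, 0.1755, 0.2153]
tool_rot: [-2.315, 1.567, -2.643]
contact_force: [0.5, 0.8, 0.1]
opening: 0.046
```

```bash
python3 - <<'E'
from h import *; from cell import observe
s=observe(); to(s,[0.494,0.024,0.21],1.5+0)
E
```

```text
pos [0.3903 0.1755 0.2153] yaz 1.243 q6 -0.999 xdir [-0.003 -0.002 -1.   ] t 0.9
slide total mm [   5.3 -110.   147. ] spin -0.257
```

send_rows:
  motion:
    - {"hand": 0,"slide": [1,-28,37],"spin": 0}
    - {"hand": 0,"slide": [1,-28,37],"spin": 0}
    - {"hand": 0,"slide": [1,-27,36],"spin": 0}
    - {"hand": 0,"slide": [1,-22,30],"spin": 0}
    - {"hand": 0,"slide": [0,0,0],"spin": -0.13}
    - {"hand": 0,"slide": [0,0,0],"spin": -0.13}
    - {"hand": 0,"slide": [0,0,0],"spin": 0}

```text
time: 1.6
tool_pos: [0.4938, 0.0171, 0.2084]
tool_rot: [-2.751, 1.564, -2.82]
contact_force: [0.0, 1.1, -0.2]
opening: 0.0459
```

```bash
python3 - <<'E'
from h import *; from cell import observe,vision
s=observe(); to(s,[0.494,0.024,0.21],1.5+0); print(s["contact_force"])
p=vision.read_camera("wrist"); pickle.dump((s,p),open("w1.pkl","wb")); cv2.imwrite("pics/w1.png",p["pixels"]); print(p["fx"],p["cx"],p["cy"],p["T_tool_cam"])
E
```

```text
pos [0.4938 0.0171 0.2084] yaz 1.501 q6 -1.619 xdir [-0.007 -0.002 -1.   ] t 1.6
slide total mm [-1.6  6.9 -0.3] spin 0.001
[ 0.03549289  1.14385547 -0.17973891]
371.64829954431775 317.7282873550417 244.60486032822175 [[-5.78542251e-04 -2.47792059e-01  9.68813068e-01 -1.57992315e-01]
 [ 9.99999724e-01 -5.94125912e-04  4.45207051e-04 -1.02776599e-03]
 [ 4.65278176e-04  9.68813059e-01  2.47792334e-01 -6.62200334e-02]
 [ 0.00000000e+00  0.00000000e+00  0.00000000e+00  1.00000000e+00]]
```

View pics/w1.png

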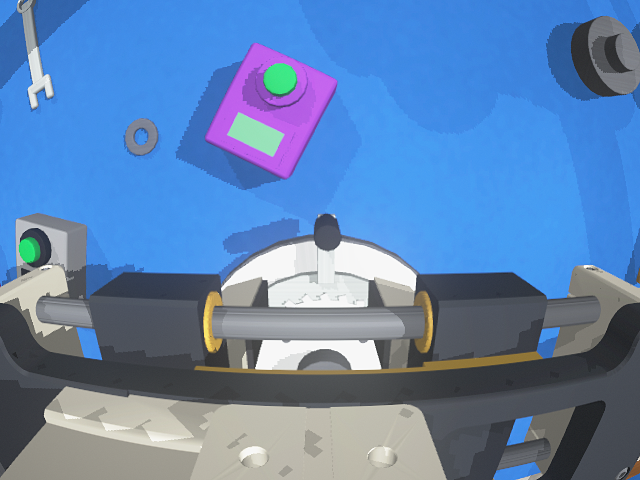

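```bash
cat >> h.py <<'E'
def watz(s,p,uv,z):
    f=p["fx"]; d=np.array([uv[0]-p["cx"],uv[1]-p["cy"]]); r=np.hypot(*d); th=r/f
    v=np.array([*(d/r*np.sin(th)),np.cos(th)])
    T=p["T_tool_cam"]; M=R(s); o=s["tool_pos"]+M@T[:3,3]; q=M@T[:3,:3]@v
    return o+q*(z-o[2])/q[2]
E
python3 - <<'E'
from h import *
s,p=pickle.load(open("w1.pkl","rb"))
print(watz(s,p,(326,221),.033+.057), watz(s,p,(327,228),.09),watz(s,p,(329,248),.09))
a=cv2.resize(p["pixels"][200:300,270:390],None,fx=6,fy=6,interpolation=cv2.INTER_CUBIC); cv2.imwrite("pics/w1z.png",a)
E
```

```text
[0.47947014 0.02312441 0.09      ] [0.48491921 0.02352831 0.09      ] [0.50068965 0.02405397 0.09      ]
```

View pics/w1z.png

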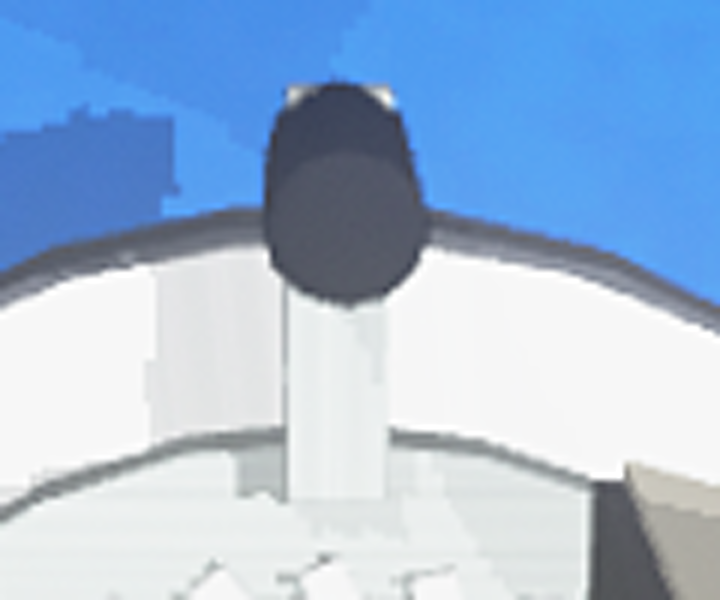

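send_rows:
  motion:
    - {"hand": 0,"slide": [0,7,0],"spin": 0}
    - {"hand": 0,"slide": [45,0,0],"spin": 0}
    - {"hand": 0,"slide": [45,0,0],"spin": 0}
    - {"hand": 0,"slide": [40,0,0],"spin": 0}
    - {"hand": 0,"slide": [20,0,0],"spin": 0}
    - {"hand": 0,"slide": [0,0,0],"spin": 0}

```text
time: 2.25
tool_pos: [0.4947, 0.0289, 0.056]
tool_rot: [-1.403, 1.569, -1.488]
contact_force: [0.4, -0.7, 0.8]
opening: 0.0459
```

```bash
python3 - <<'E'
from h import *; from cell import observe,vision
s=observe(); to(s,[0.494,0.0237,0.052],1.5+0); print(s["contact_force"])
E
```

```text
pos [0.4947 0.0289 0.056 ] yaz 1.486 q6 -1.579 xdir [ 0.    -0.002 -1.   ] t 2.25
slide total mm [ 4.  -5.3 -0.2] spin -0.014
[ 0.40434426 -0.71235909  0.81142101]
```

send_rows:
  motion:
    - {"hand": 0,"slide": [4,-9,0],"spin": 0}
    - {"hand": 0,"slide": [0,-6,0],"spin": -0.02}
    - {"hand": 0,"slide": [0,-5,0],"spin": -0.03}
    - {"hand": 0,"slide": [0,-6,0],"spin": -0.04}
    - {"hand": 0,"slide": [0,-6,0],"spin": -0.04}
    - {"hand": 0,"slide": [0,-6,0],"spin": -0.04}
    - {"hand": 0,"slide": [0,-6,0],"spin": -0.04}
    - {"hand": 0,"slide": [0,-6,0],"spin": -0.04}

```text
time: 3.05
tool_pos: [0.498, -0.0209, 0.0606]
tool_rot: [-0.189, 1.559, -0.02]
contact_force: [-0.8, 2.9, -2.4]
opening: 0.0461
```

```bash
cat > chk.py <<'E'
from h import *; from cell import observe,vision
import sys,meas
n=sys.argv[1]
C=np.array([.6489,.0128]); th=0.3687+np.pi
K=C+.155*np.array([np.cos(th),np.sin(th)]); T=K+.012*np.array([-np.sin(th),np.cos(th)])
s=observe(); print("target",K,T); to(s,[*T,0.052],th-np.pi/2); print(s["contact_force"].round(1))
p=vision.read_camera("top"); pickle.dump(p,open(f"{n}.pkl","wb")); cv2.imwrite(f"pics/{n}.png",cv2.resize(p["pixels"][145:265,245:365],None,fx=5,fy=5,interpolation=cv2.INTER_CUBIC))
try: meas.run(p)
except Exception as e: print(e)
E
python3 chk.py t2
```

```text
target [ 0.50431652 -0.04306248] [ 0.50864136 -0.05425604]
pos [ 0.498  -0.0209  0.0606] yaz 1.74 q6 -1.939 xdir [ 0.012 -0.    -1.   ] t 3.05
slide total mm [  8.7 -34.6   4.8] spin -0.2
[-0.8  2.9 -2.4]
yellow [291. 159.] 9 [0.767  0.0584] r 0.1379 ang 0.3715
green [315.  158.5] 8 [ 0.7703 -0.015 ] r 0.1338 ang -0.1755
red [300.95 164.63] 19 [0.7494 0.0274] r 0.1125 ang 0.1702
knob [291.55 249.67] 205 [0.487  0.0472] r 0.1565 ang 2.8905
C [0.6385 0.0083] 0.14498583774449242
```

View pics/t2.png

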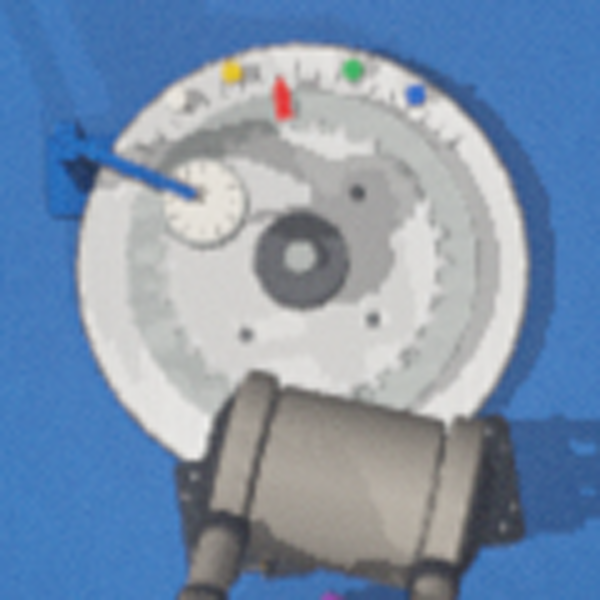

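send_rows:
  motion:
    - {"hand": 0,"slide": [2,-5,0.5],"spin": -0.035}
    - {"hand": 0,"slide": [2,-5,0.5],"spin": -0.035}
    - {"hand": 0,"slide": [2,-5,0.5],"spin": -0.035}
    - {"hand": 0,"slide": [1,-5,0.5],"spin": -0.035}
    - {"hand": 0,"slide": [1,-5,0.5],"spin": -0.03}
    - {"hand": 0,"slide": [0,-3,0.3],"spin": -0.01}
    - {"hand": 0,"slide": [0,0,0],"spin": 0}

```text
time: 3.8
tool_pos: [0.509, -0.0483, 0.0604]
tool_rot: [-0.343, 1.552, 0.004]
contact_force: [-0.4, 0.8, -0.2]
opening: 0.0462
```

```bash
sed -i 's/out\["center"\]=s\[:2\]/out["center"]=np.array([.6489,.0128])/' meas.py; python3 chk.py t3
```

```text
target [ 0.50431652 -0.04306248] [ 0.50864136 -0.05425604]
pos [ 0.509  -0.0483  0.0604] yaz 1.918 q6 -2.17 xdir [ 0.019  0.    -1.   ] t 3.8
slide total mm [ 8.4 -5.5 -2.5] spin -0.021
[-0.4  0.8 -0.2]
yellow [291. 159.] 9 [0.767  0.0584] r 0.1266 ang 0.3683
green [315.  158.5] 8 [ 0.7703 -0.015 ] r 0.1245 ang -0.2254
red [294.88 166.06] 17 [0.7446 0.0458] r 0.1012 ang 0.3319
knob [305.81 250.67] 283 [0.4849 0.0054] r 0.1642 ang -3.0966
C [0.6489 0.0128] 0.14481413381531918
```

View pics/t3.png

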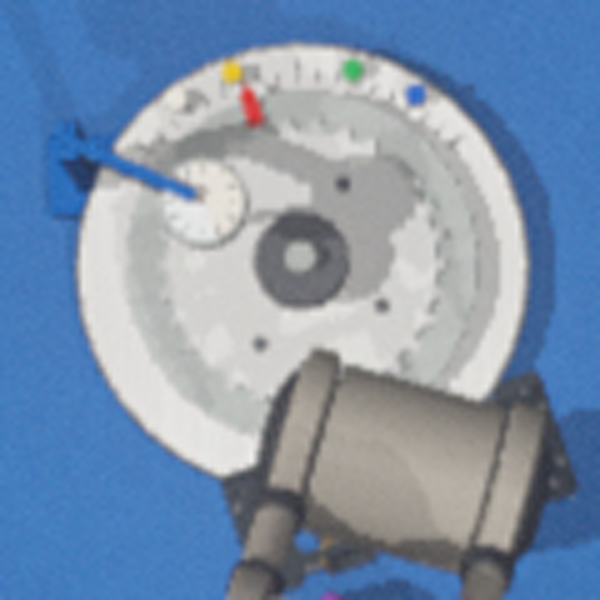

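send_rows:
  motion:
    - {"hand": 0,"slide": [1,-3,-0.5],"spin": -0.01}
    - {"hand": 0,"slide": [1,-3,-0.5],"spin": -0.01}
    - {"hand": 0,"slide": [0,0,0],"spin": 0}

```text
time: 4.15
tool_pos: [0.5112, -0.0543, 0.0597]
tool_rot: [-0.385, 1.549, -0.017]
contact_force: [-0.5, 0.3, -0.8]
opening: 0.046
```

```bash
python3 chk.py t4; python3 - <<'E'
from h import *
# subpixel: weighted centroids by saturation-like measures
for n in("top0","t4"):
    p=pickle.load(open(n+".pkl","rb")); I=p["pixels"].astype(float)
    b,g,r=I[...,0],I[...,1],I[...,2]
    def wc(w,box,z):
        x0,y0,x1,y1=box; k=np.zeros_like(w); k[y0:y1,x0:x1]=np.clip(w[y0:y1,x0:x1]-25,0,None); yy,xx=np.mgrid[:480,:640]
        u=np.array([(k*xx).sum(),(k*yy).sum()])/k.sum(); return u,atz(p,u,z)[:2]
    C=np.array([.6489,.0128])
    ub=[("yel",np.minimum(r,g)-b,(284,152,298,166),.028),("red",r-np.maximum(g,b),(285,155,316,176),.035)]
    for m,w,bx,z in ub:
        if n=="t4" and m=="red": w=w-np.clip(np.minimum(r,g)-b,0,None)
        u,X=wc(w,bx,z); v=X-C; print(n,m,u.round(2),X.round(4),np.hypot(*v).round(4),np.arctan2(v[1],v[0]).round(4))
E
```

```text
target [ 0.50431652 -0.04306248] [ 0.50864136 -0.05425604]
pos [ 0.5112 -0.0543  0.0597] yaz 1.939 q6 -2.202 xdir [ 0.022 -0.    -1.   ] t 4.15
slide total mm [ 7.6  1.  -2.5] spin -0.001
[-0.5  0.3 -0.8]
yellow [291. 159.] 9 [0.767  0.0584] r 0.1266 ang 0.3683
green [315.  158.5] 8 [ 0.7703 -0.015 ] r 0.1245 ang -0.2254
red [293.42 166.32] 19 [0.7437 0.0502] r 0.1019 ang 0.3759
knob [307.78 250.25] 282 [ 4.863e-01 -3.000e-04] r 0.1632 ang -3.0611
C [0.6489 0.0128] 0.14330846041522968
top0 yel [290.88 158.97] [0.7675 0.0589] 0.1273 0.3703
top0 red [308.19 164.49] [0.7503 0.0053] 0.1017 -0.0738
t4 yel [290.89 158.99] [0.7675 0.0588] 0.1272 0.3704
t4 red [293.37 166.07] [0.7444 0.0504] 0.1026 0.3748
```

View pics/t4.png

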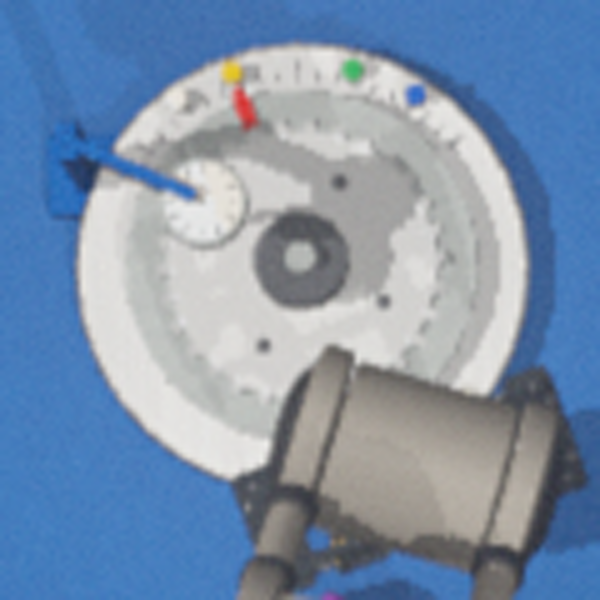

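send_rows:
  motion:
    - {"hand": 0,"slide": [0,6,0],"spin": 0}
    - {"hand": 0,"slide": [0,4,0],"spin": 0}
    - {"hand": 0,"slide": [-15,0,0],"spin": 0}
    - {"hand": 0,"slide": [-35,0,0],"spin": 0}
    - {"hand": 0,"slide": [-45,0,0],"spin": 0}
    - {"hand": 0,"slide": [-45,0,0],"spin": 0}
    - {"hand": 0,"slide": [0,0,0],"spin": 0}

```text
time: 4.9
tool_pos: [0.5033, -0.0429, 0.203]
tool_rot: [-0.425, 1.552, -0.056]
contact_force: [0.7, 0.9, -1.1]
opening: 0.0459
```

```bash
python3 chk.py t5; python3 - <<'E'
from h import *; from cell import observe,vision
s=observe(); to(s,[0.4897,-0.295,0.20])
p=vision.read_camera("wrist"); pickle.dump((s,p),open("w2.pkl","wb")); cv2.imwrite("pics/w2.png",p["pixels"])
E
```

```text
target [ 0.50431652 -0.04306248] [ 0.50864136 -0.05425604]
pos [ 0.5033 -0.0429  0.203 ] yaz 1.939 q6 -2.179 xdir [ 0.019 -0.001 -1.   ] t 4.9
slide total mm [151.1 -11.3  -1.7] spin -0.001
[ 0.7  0.9 -1.1]
yellow [291. 159.] 9 [0.767  0.0584] r 0.1266 ang 0.3683
green [315.   158.29] 7 [ 0.7709 -0.015 ] r 0.1252 ang -0.2241
red [293.39 166.11] 18 [0.7443 0.0503] r 0.1025 ang 0.3747
knob [297.8  250.34] 197 [0.4854 0.0289] r 0.1643 ang 3.0435
C [0.6489 0.0128] 0.1462196374654388
pos [ 0.5019 -0.0426  0.2002] yaz 1.939 q6 -2.18 xdir [ 0.015  0.    -1.   ] t 4.95
slide total mm [   0.  -231.1 -102.2] spin 0
```

View pics/w2.png

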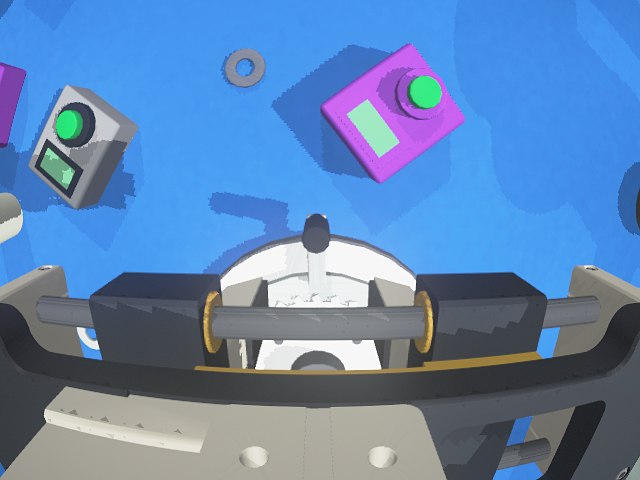

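send_rows:
  motion:
    - {"hand": -1,"slide": [0,-38,-17],"spin": 0}
    - {"hand": -1,"slide": [0,-38,-17],"spin": 0}
    - {"hand": -1,"slide": [0,-38,-17],"spin": 0}
    - {"hand": -1,"slide": [0,-38,-17],"spin": 0}
    - {"hand": -1,"slide": [0,-38,-17],"spin": 0}
    - {"hand": -1,"slide": [0,-38,-17],"spin": 0}
    - {"hand": -1,"slide": [0,0,0],"spin": 0}

```text
time: 5.7
tool_pos: [0.4829, -0.2956, 0.1836]
tool_rot: [1.717, 1.557, 2.091]
contact_force: [0.3, 0.4, 0.7]
opening: 0.0005
```

```bash
python3 - <<'E'
from h import *; from cell import observe,vision
s=observe(); to(s,[0.4897,-0.295,0.08]); print(s["contact_force"],s["opening"])
p=vision.read_camera("wrist"); pickle.dump((s,p),open("w3.pkl","wb")); cv2.imwrite("pics/w3.png",p["pixels"])
hsv=cv2.cvtColor(p["pixels"],cv2.COLOR_BGR2HSV); m=cv2.inRange(hsv,(50,150,80),(80,255,255))
n,l,st,c=cv2.connectedComponentsWithStats(m)
for i in range(1,n):
    if st[i,4]>60: print(st[i],c[i],[watz(s,p,c[i],z).round(4) for z in(.055,.06)])
E
```

```text
pos [ 0.4829 -0.2956  0.1836] yaz 1.945 q6 -2.634 xdir [-0.007  0.012 -1.   ] t 5.7
slide total mm [103.5  -3.3   6.8] spin 0
[0.27584272 0.38626036 0.68827097] 0.0005430342841162015
[ 97 135  31  33 720] [110.9        150.74166667] [array([ 0.4757, -0.4849,  0.055 ]), array([ 0.4747, -0.482 ,  0.06  ])]
[612 221  22  27 449] [622.6325167  234.17817372] [array([0.3626, 0.001 , 0.055 ]), array([ 0.3637, -0.0046,  0.06  ])]
[296 227  35  36 997] [313.21865597 245.07121364] [array([ 0.4903, -0.2957,  0.055 ]), array([ 0.4891, -0.2962,  0.06  ])]
```

View pics/w3.png

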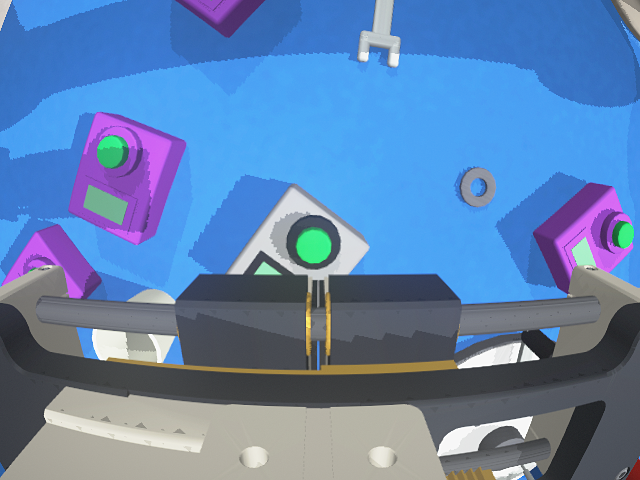

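send_rows:
  motion:
    - {"hand": -1,"slide": [40,-3,7],"spin": 0}
    - {"hand": -1,"slide": [40,0,0],"spin": 0}
    - {"hand": -1,"slide": [22,0,0],"spin": 0}
    - {"hand": -1,"slide": [0,0,0],"spin": 0}

```text
time: 6.15
tool_pos: [0.4884, -0.2865, 0.0742]
tool_rot: [1.775, 1.548, 2.15]
contact_force: [0.2, -0.3, -0.3]
opening: 0.0003
```

```bash
python3 - <<'E'
from h import *; from cell import observe,vision
s=observe(); to(s,[0.490,-0.296,0.06]); print(s["contact_force"],s["opening"])
E
```

```text
pos [ 0.4884 -0.2865  0.0742] yaz 1.946 q6 -2.621 xdir [-0.012  0.019 -1.   ] t 6.15
slide total mm [14.  -9.7 -1.9] spin 0
[ 0.15067502 -0.28508697 -0.33466   ] 0.00034504057540620805
```

send_rows:
  motion:
    - {"hand": -1,"slide": [0,-8,-2],"spin": 0}
    - {"hand": -1,"slide": [0,-2,0],"spin": 0}
    - {"hand": -1,"slide": [0,0,0],"spin": 0}

```text
time: 6.45
tool_pos: [0.4912, -0.2956, 0.0754]
tool_rot: [1.763, 1.548, 2.141]
contact_force: [-0.3, 1.3, -0.3]
opening: 0.0005
```

```bash
python3 - <<'E'
from h import *; from cell import observe,vision
s=observe(); to(s,[0.490,-0.296,0.06]); print(s["contact_force"],s["opening"])
p=vision.read_camera("side"); cv2.imwrite("pics/s2.png",cv2.resize(p["pixels"][240:390,250:450],None,fx=4,fy=4))
E
```

```text
pos [ 0.4912 -0.2956  0.0754] yaz 1.949 q6 -2.633 xdir [-0.012  0.019 -1.   ] t 6.45
slide total mm [15.4 -0.2 -1.2] spin 0
[-0.29241245  1.27800149 -0.29858914] 0.0005383148141326576
```

View pics/s2.png

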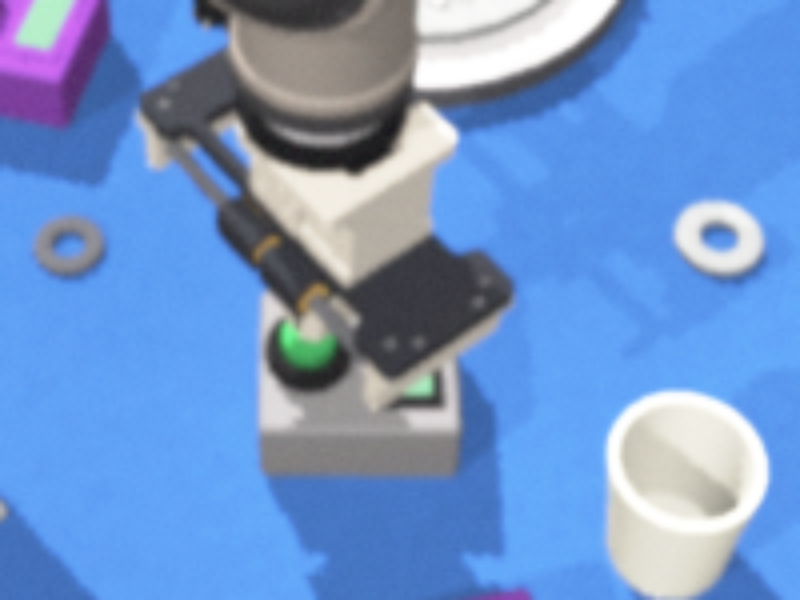

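send_rows:
  motion:
    - {"hand": -1,"slide": [6,0,-1],"spin": 0}
    - {"hand": -1,"slide": [4,0,0],"spin": 0}
    - {"hand": -1,"slide": [3,0,0],"spin": 0}

```text
time: 6.8
tool_pos: [0.4912, -0.2967, 0.0643]
tool_rot: [1.664, 1.553, 2.042]
contact_force: [-0.1, 0.5, 3.5]
opening: 0.0002
```

send_rows:
  motion:
    - {"hand": -1,"slide": [3,0,0],"spin": 0}
    - {"hand": -1,"slide": [3,0,0],"spin": 0}

```text
time: 7.0
tool_pos: [0.4914, -0.2969, 0.0606]
tool_rot: [1.628, 1.555, 2.006]
contact_force: [-9.1, 6.8, 36.1]
opening: 0.0008
```

```bash
python3 - <<'E'
from h import *; from cell import observe,vision
s=observe(); print(s["contact_force"].round(1),s["tool_pos"].round(4),s["time"])
for n in("top0","side0"):
    p=pickle.load(open(n+".pkl","rb")); r=p["range_z"]; T=p["world_from_camera"]
    def z(u,v):
        d=r[v,u]; return (T[:3,:3]@np.array([(u-p["cx"])/p["fx"]*d,(v-p["cy"])/p["fy"]*d,d])+T[:3,3])[2]
    box=(398,232,418,262) if n=="top0" else (312,312,366,358)
    st=1 if n=="top0" else 2
    for v in range(box[1],box[3],2): print(v,[int(round(1000*z(u,v))) if r[v,u]>0 else -1 for u in range(box[0],box[2],st)])
E
```

```text
[-9.1  6.8 36.1] [ 0.4914 -0.2969  0.0606] 7.0
232 [44, 42, 47, 43, 48, 51, 50, 37, 48, 45, 45, -1, 44, 46, 46, 47, 49, 50, 48, 46]
234 [47, 44, 48, 48, 53, 50, 42, 49, 50, 53, 51, 47, 46, 51, 50, 41, 43, 49, 50, 53]
236 [45, 48, 48, 47, 47, 47, 47, 41, 54, 47, 47, 41, 45, 52, 47, 55, 44, 49, 50, 46]
238 [46, 46, 43, 47, 48, 47, 48, 40, 51, 47, 43, 49, 47, 51, 44, 45, 54, 47, 49, 49]
240 [48, 39, 47, 47, 46, 43, 48, 45, 44, 52, 46, 45, 41, 46, 46, 44, 53, 55, 48, 47]
242 [45, 48, 44, 47, 44, 40, 51, 43, 44, 39, 49, 46, 48, 44, 42, 45, 45, 43, 48, 44]
244 [42, 48, 38, 45, 40, 51, 42, 40, 37, 47, 45, 47, 48, 48, 46, 46, 51, 46, 47, 40]
246 [50, 50, 50, 46, 53, 51, 56, 52, 58, 55, 51, 59, 65, 46, 47, 50, 40, 40, 44, 42]
248 [51, 42, 55, 63, 53, 54, 55, 65, 72, 68, 65, 66, 52, 55, 51, 48, 45, 38, 42, 40]
250 [44, 55, 59, 61, 62, 65, 70, 74, 62, 64, 69, 58, 60, 69, 50, 53, 43, 40, 46, 35]
252 [45, 51, 60, 61, 62, 65, 65, 69, 63, 77, 61, 65, 63, 62, 51, 56, 48, 50, 40, 43]
254 [36, 54, 60, 55, 60, 66, 69, 67, 71, 63, 70, 64, 67, 55, 58, 42, 47, 43, 47, 48]
256 [41, 43, 50, 55, 58, 61, 53, 
[... 2076 characters left out ...]
4, 44, 43, 47, 46, 44, 44, 45, 47, 46]
346 [0, 2, 43, 44, 46, 43, 44, 42, 45, 44, 45, 46, 46, 42, 43, 45, 42, 45, 44, 46, 42, 47, 45, 42, 43, 44, 44]
348 [0, 0, 42, 39, 42, 40, 42, 40, 39, 41, 40, 40, 40, 41, 41, 41, 41, 42, 41, 40, 41, 42, 44, 41, 40, 41, 42]
350 [0, -1, 34, 32, 33, 31, 35, 34, 33, 34, 36, 35, 33, 34, 35, 37, 34, 30, 34, 35, 34, 34, 33, 37, 33, 36, 33]
352 [0, 2, 25, 27, 28, 27, 28, 27, 25, 26, 26, 25, 25, 27, 31, 29, 27, 25, 28, 25, 25, 25, 28, 26, 29, 27, 27]
354 [1, 1, 17, 18, 18, 17, 19, 17, 21, 19, 23, 17, 19, 18, 20, 19, 20, 17, 16, 19, 17, 19, 19, 21, 19, 19, 16]
356 [1, -2, 12, 12, 8, 13, 12, -1, 7, 9, 13, 11, 12, 10, 14, 12, 11, 9, 11, -1, 10, 9, 11, 14, 15, 14, 7]
```

send_rows:
  motion:
    - {"hand": -1,"slide": [0,0,0],"spin": 0}

```text
time: 7.1
tool_pos: [0.4913, -0.2968, 0.0618]
tool_rot: [1.625, 1.555, 2.003]
contact_force: [-2.6, 1.9, 4.4]
opening: 0.0002
```

Force and height agree with the button being at its stop: its top was at 67 mm and the tool is at 61 mm. Before retreating I'll hold one more row, then lift off.

send_rows:
  motion:
    - {"hand": -1,"slide": [1,0,0],"spin": 0}
    - {"hand": -1,"slide": [-6,0,0],"spin": 0}
    - {"hand": -1,"slide": [-30,0,0],"spin": 0}
    - {"hand": -1,"slide": [-45,0,0],"spin": 0}
    - {"hand": -1,"slide": [-45,0,0],"spin": 0}
    - {"hand": -1,"slide": [0,0,0],"spin": 0}
    - {"hand": -1,"slide": [0,0,0],"spin": 0}

```text
time: 7.8
tool_pos: [0.4915, -0.2981, 0.1911]
tool_rot: [1.691, 1.553, 2.069]
contact_force: [-0.0, -0.4, -0.5]
opening: 0.0005
```

```bash
python3 chk.py t6; python3 - <<'E'
from h import *; from cell import observe,vision
s=observe(); print(s["tool_pos"],s["qvel"].round(3))
p=vision.read_camera("side"); cv2.imwrite("pics/s3.png",p["pixels"])
r=p["range_z"]; T=p["world_from_camera"]
for v in range(318,332,2): print([int(round(1000*(T[:3,:3]@np.array([(u-p["cx"])/p["fx"]*r[v,u],(v-p["cy"])/p["fy"]*r[v,u],r[v,u]])+T[:3,3])[2])) for u in range(312,346,2)])
E
```

```text
target [ 0.50431652 -0.04306248] [ 0.50864136 -0.05425604]
pos [ 0.4915 -0.2981  0.1911] yaz 1.949 q6 -2.633 xdir [-0.009  0.016 -1.   ] t 7.8
slide total mm [142.8 217.8 106.2] spin 0.009
[-0.  -0.4 -0.5]
yellow [291. 159.] 9 [0.767  0.0584] r 0.1266 ang 0.3683
green [315.  158.5] 8 [ 0.7703 -0.015 ] r 0.1245 ang -0.2254
red [293.39 166.11] 18 [0.7443 0.0503] r 0.1025 ang 0.3747
knob [322.67 244.5 ] 30 [ 0.504  -0.0436] r 0.1554 ang -2.7705
C [0.6489 0.0128] 0.1379842467019768
[ 0.49187674 -0.29836766  0.1913483 ] [ 0.     0.018  0.014  0.001 -0.008  0.002]
[1, -1, 45, 44, 45, 58, 66, 67, 68, 69, 54, 45, 45, 46, 907, 45, 48]
[0, 0, 44, 45, 57, 68, 69, 66, 68, 65, 66, 55, 44, 48, 45, 45, 46]
[-1, -2, 45, 59, 58, 66, 69, 69, 67, 67, 68, 60, 58, 45, 44, 46, 50]
[0, 2, 42, 57, 57, 67, 68, 66, 70, 69, 67, 54, 57, 44, 47, 43, 48]
[-2, -1, 57, 57, 58, 68, 67, 68, 66, 66, 68, 57, 56, 43, 44, 48, 44]
[0, 0, 47, 54, 56, 64, 63, 64, 65, 65, 62, 55, 60, 46, 43, 44, 44]
[-3, 1, 42, 58, 59, 59, 57, 58, 59, 58, 58, 59, 60, 44, 45, 44, 49]
```

View pics/t6.png

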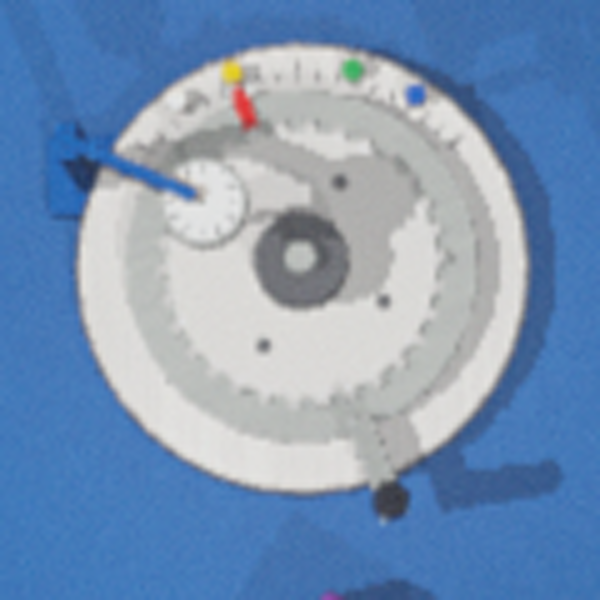

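View pics/s3.png

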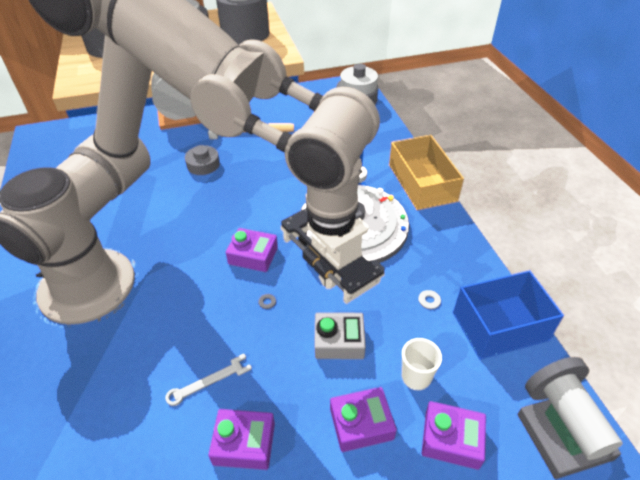

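```bash
python3 -c "
from cell import job; print(job.hand_in())"
```

```text
the job is handed in; nothing more can be done
None
```

The job is done and handed in at about 7.9 s of robot time. No verdict came back, so what follows is from my own measurements.

**What I did:**
- **Lever:** I put the half-open fingers either side of the knob without gripping. One finger then pushed it about 0.44 rad anticlockwise along its arc, until the pointer reached the yellow button. After that I backed off and lifted clear.
- **Button:** With the fingers shut, I pressed the grey box's green button to its stop and let go. The arm ended hovering clear at a height of 191 mm.

**Last checks:**
- **Pointer:** The red pointer measured 0.375 rad and the knob's line 0.371 rad, against 0.368–0.370 rad for the yellow button. That is under 1 mm off at the button, where 5 mm is allowed. The pointer did not move after I let go of the lever or during the button press.
- **Button travel:** I could not read the travel directly. The tool went down to 60.6 mm on a button whose top stands at 67 mm, and the force rose sharply there, which fits the full 6 mm. Afterwards the depth picture showed the button back at about 67 mm.
- **Forces:** Force readings while pushing the lever stayed around 3 N. The press peaked at 36 N vertically when the button hit its stop, harder than the roughly 5 N it needs.
- **Other objects:** In the final side picture nothing else looked moved. I judged that by eye and did not measure each object.

Two early estimates were a few millimetres out. The first button height from the two cameras was 59 mm, against 67 mm from the depth picture. The tool had also drifted 9 mm sideways on the way down to the button. I corrected the drift before pressing; the height was settled by the force reading during the press and then by the depth picture.

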